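# Jack up the sagging baby-toiletry shelf and hold it level

### The arm

A 6-joint arm with a two-finger parallel gripper is mounted at the origin on the work surface. World frame = base frame: x ahead of the robot, y to its left, z up, the work surface at z = 0. Lengths are in m, angles in rad, forces in N, time in s.
With the tool pointing down it reaches from about 0.225 to 0.875 m from the base axis. Payload 3.4 kg.
Tool frame: the origin (TCP) lies on the centre line of the jaws, within the pads' length; the fingertips stand 22 mm ahead of it and the grasp point (between the pads) lies 3 mm ahead of it; z points along the fingers, y is the line along which they close (so a half turn about z gives the same grasp; the last joint's range is limited). The gripper opens to 85 mm and grips with 20 to 120 N. Pads are 22 mm wide; open, the fingers measure 114 mm over their backs; the gripper's body (76 mm by 85 mm) begins 54 mm behind the grasp point. The pads swing forward as they close: fully open they stand 13 mm farther back than shut.
Start: joints at [-1.232, 0.276, 1.505, -0, 1.361, -0.121], TCP at [0.255, -0.515, 0.253] pointing down, gripper open.
Joint ranges: [-2.89, 2.89], [-0.75, 2.08], [0.22, 2.7], [-1.18, 4.32], [0.11, 2.71], [-2.7, 2.7]. Speed limits (rad/s): [2.57, 2.57, 3.14, 3.14, 3.14, 3.14].

### API

Orientations are given as a unit quaternion [w, x, y, z].
In Python, from rig import readout, optics, ticket gives the robot as it stands. The module is installed in compiled form; this text tells all that it offers.
- The arm moves only by the tool hand_motion, called after "Emit:" as name(argument=value, ...), one argument or row to a line, values as JSON. Schema: {"type":"object","properties":{"moves":{"type":"array","items":{"type":"array","items":{"type":"number"},"minItems":4,"maxItems":4},"minItems":1,"maxItems":5},"aperture":{"type":"number"},"squeeze":{"type":"number"},"only":{"type":"string"},"quiet":{"type":"boolean"},"lines":{"type":"string"}},"required":["moves"],"additionalProperties":false}. moves is a list of rows, 1 to 5 of them, each of 4 numbers: dx, dy, dz in m, then a turn about the tool's z in rad; each row shifts and turns the commanded pose from where the row before left it, along the tool's axes as they then stand; what a row does not reach is not made up. A row lasts 1/12 s, in which the tool goes at most 0.0417 m and 0.125 rad, less where a joint would pass 70% of its speed; a pose out of reach is approached as far as the arm can. aperture is the finger opening in m, set as the call begins (left out keeps the last). The fingers move at their own pace and stop on an object; squeeze is the grip in N (left out, the last holds). Time passes only in rows, so rows that do not move let the fingers close. The tool returns the time, the measured TCP pose, the force, the opening and the grip force at its end. only (a regular expression) keeps the lines of the reply that match it, lines (a string "A,B") keeps lines A to B, and quiet returns only ok. Input that does not fit is refused with a message, and nothing moves.
- readout.get_state(): the state, without advancing time (a new reading comes with each control period).
- optics.get_image(name): name is "scene" or "side" or "wrist"; returns a dict with "img" (480x640x3 uint8, red, green, blue), "camera_matrix" (3x3 intrinsics, pixels), "T" (4x4, takes a point from camera to world coordinates); the wrist camera has in their place "hand_eye" (4x4, takes a point from camera to tool coordinates, whose origin is the TCP and whose axes are the flange's). Camera axes: x right, y down, z forward; pixel columns grow to the right and rows downward; lengths in m; the calibration is good to about 2 mm. A picture is of the moment at which its call begins: read the wrist's pose just before it. There is no depth.
- ticket.sign_off(): hands the job in; it is judged then, once.
The state is a dict: "clock": time; "qpos": joint angles; "qd": joint speeds; "effort": joint torques, N m; "position": TCP position; "ee_rot": TCP orientation; "contact_force": force on the tool from outside, world axes, zero at the start; "moment": the same for the moment, N m; "width": finger opening in m; "gripper_force": force on a finger pad.
Only numpy, scipy, OpenCV 4.12 (cv2) and the standard library are available. Lean on these libraries where they do the work, as an engineer would, in place of code of your own. Each camera call takes 0.05 s, during which the arm holds its last target. There are 200 camera calls.

### The job

The hinged toiletry shelf has sagged: set the red jack flat on the counter with its slotted saddle centred under the orange-marked lift point, turned square to the shelf so that the rib under the mark lies along the slot and the black pump handle points straight out from the shelf. Pump the handle all the way down as a trial lift and let it come right back up, then push it all the way down again and finish while still holding it down with the gripper, the shelf carried level by the jack. Raise the shelf only with the jack, never by hand, do not tip the jack over, and leave the jar, duck and ring where they are.

Things in the scene. Friction and masses are not known exactly. Their poses are not given: they have to be found in the camera images.
- rack: Fixed white stand with a hinged pale wood shelf (165 deep, 280 mm wide, bottles fixed on it up to 240 mm high) whose near edge lies 30 mm beyond the lift point; hinge line 200 mm beyond it. A steel tab 50 mm wide sticks out 55 mm from that edge, orange dot and stripe on top. Origin on the counter below the lift point (shelf level); x points from lift point to stand, z up. Place and yaw vary.
- lift_point (a point): Middle of the underside of the rib, 18 mm below the orange dot. The rib hangs under the stripe along the rack's x: 6 mm thick, 12 mm deep, 50 mm long (25 mm either way). Moves with the shelf: 65 mm high sagged (rib's lowest end 62 mm), 91 mm when level; in rising it also moves 5 mm to the rack's -x. Loads the jack with 5 to 9 N; let go, the shelf falls back.
- jack: Loose red hand jack, 0.8 kg. Base 285 x 80 x 10 mm from x -160 to +125 mm; origin on its underside, x from handle to saddle, z up. Saddle at x +95 mm. Upright grip block to carry it by at x +5 mm: 40 mm along x, 30 to 32 across y, top 120 mm high, rubber sides. Handle on the -x side, pivot at x -30, 90 mm high. The base reaches below the handle pad, so pressing does not tip it.
- saddle_slot (a point): Centre of the slot floor of the saddle: slot 16 mm wide, 6 mm deep, open at both ends, along the jack's x between two yellow cheeks 40 mm long. 47 mm above the jack's underside with the handle up (cheek tops 53 mm), 91 mm with it fully down: rises 80 mm per rad of handle.
- handle (a joint): Pump handle, rad: 0 = up (a spring returns it when let go), 0.55 = fully down at its stop. No ratchet: the saddle goes up and down with the handle, so the jack lifts only while the handle is pressed.
- handle_pad (a point): Middle of the top of the black 44 x 44 mm pad on the handle's end: at x -127 mm of the jack, 132 mm high with the handle up; x -134 mm, 75 mm high fully down. Press it down with closed fingers: 1.5 N to start, up to 11 N at the bottom with the shelf on.
- cream_jar: Loose light-blue jar with white lid, 72 mm across, 67 mm high; origin under its centre. Leave alone.
- duck: Loose yellow toy duck, 68 mm across, 77 mm high; origin under its centre. Leave alone.
- teether: Loose teal teething ring lying flat, 76 mm across, 16 mm high; origin under its centre. Leave alone.

How it is judged:
On the way, in this order (a step that is already met when the one before it is completed fails the run):
1. the jack stands on the counter, square to the shelf, its saddle under the lift point, the shelf still sagged (horizontal distance between saddle_slot and lift_point below 0.014 m and angle between the x axis of jack and the x axis of rack, either way round below 0.14 rad and angle between jack's own z axis and vertical below 0.05 rad and height (world z) of jack below 0.006 m and height (world z) of lift_point below 0.07 m and value of joint handle below 0.12 rad), for 0.2 s.
2. trial lift: the handle is pumped down and the jack raises the shelf (horizontal distance between saddle_slot and lift_point below 0.014 m and angle between the x axis of jack and the x axis of rack, either way round below 0.14 rad and angle between jack's own z axis and vertical below 0.05 rad and height (world z) of jack below 0.006 m and height (world z) of lift_point above 0.087 m and value of joint handle above 0.47 rad and contact force between jack and rack above 2 N), for 0.1 s.
3. the handle is let back up and the shelf comes down (height (world z) of lift_point below 0.072 m and value of joint handle below 0.12 rad), for 0.1 s.
At the end, for the whole second after the job is handed in: Fingers still press the handle down (over 0.47 rad, over 1 N); jack flat, within 8 deg of square, slot within 14 mm of the lift point, carrying the shelf (over 2 N) near level (lift point 87 to 96 mm high); robot not touching the rack; jar, duck, ring within 30 mm of their starts (all of step 2 and height (world z) of lift_point below 0.096 m and contact force between the fingers and jack above 1 N and contact force between each of the arm, the fingers and rack below 0.5 N and distance of each of cream_jar, duck, teether from where it was at the start of the episode below 0.03 m); the arm keeps its last pose, push and grip.
It fails at once if the robot pushes or lifts the rack or shelf itself (contact force between any of the fingers, the arm and rack above 4 N).
It fails at once if the jack is tipped over (angle between jack's own z axis and vertical above 0.5 rad).
It fails at once if a bystander is disturbed (distance of any of cream_jar, duck, teether from where it was at the start of the episode above 0.03 m).
It also fails if it takes over 64 s, if anything falls off the work surface, if the arm or the gripper's body presses on something with over 40 N, if the wrist force passes 120 N, or if a joint passes its speed limit or range.

## Working session

There is one attempt and no reset: what is moved stays moved. The work goes in short steps, Python scripts to look and compute and a tool call to move; the robot and the scene stay as the last step left them, time stands still between calls to the robot, and variables do not carry over. Pictures are saved under pics/ and viewed, at most 10 in all, crops included, and the job is handed in when it is done.

```bash
mkdir -p pics
```

Run:
```python
from rig import readout, optics
import cv2,numpy as np
s=readout.get_state();print(s['position'],s['ee_rot'],s['clock'])
for n in("scene","side","wrist"):
    d=optics.get_image(n);cv2.imwrite(f"pics/{n}0.png",d["img"][:,:,::-1]);np.savez(f"{n}0.npz",**d)
    print(n,d["camera_matrix"].tolist(),np.round(d.get("T",d.get("hand_eye")),4).tolist())
```

```text
[ 0.25500409 -0.51483227  0.25242667] [-9.03614470e-04  9.73689336e-01  2.27877705e-01 -1.12047392e-04] 0.0
scene [[523.1429172886947, 0.0, 311.81204458006323], [0.0, 523.1429172886947, 242.36289104713038], [0.0, 0.0, 1.0]] [[-0.7802, 0.3904, -0.4887, 1.1352], [0.6254, 0.4781, -0.6166, 0.7721], [-0.0071, -0.7868, -0.6172, 0.8669], [0.0, 0.0, 0.0, 1.0]]
side [[587.2982142772092, 0.0, 322.00496614643174], [0.0, 587.2982142772092, 241.32155340132348], [0.0, 0.0, 1.0]] [[-0.8816, -0.306, 0.3594, 0.0974], [-0.472, 0.579, -0.6648, 0.8079], [-0.0047, -0.7557, -0.6549, 0.9063], [0.0, 0.0, 0.0, 1.0]]
wrist [[361.0253497751528, 0.0, 321.5847288851055], [0.0, 361.0253497751528, 235.17234965728176], [0.0, 0.0, 1.0]] [[0.0009, -0.9615, -0.2749, 0.0699], [1.0, 0.001, -0.0003, 0.0007], [0.0005, -0.2749, 0.9615, -0.1203], [0.0, 0.0, 0.0, 1.0]]
```

View pics/scene0.png

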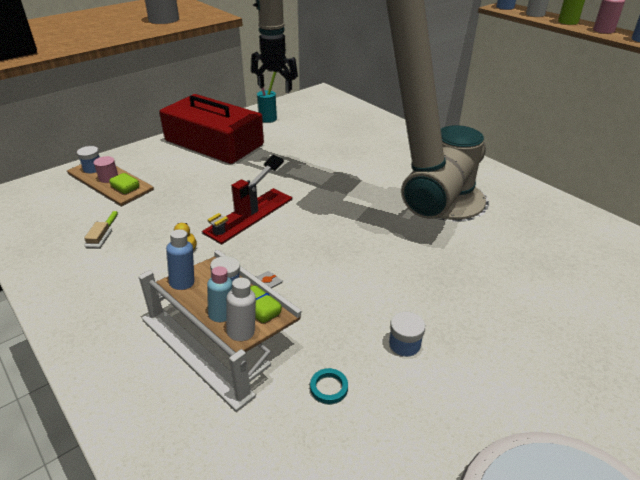

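View pics/side0.png

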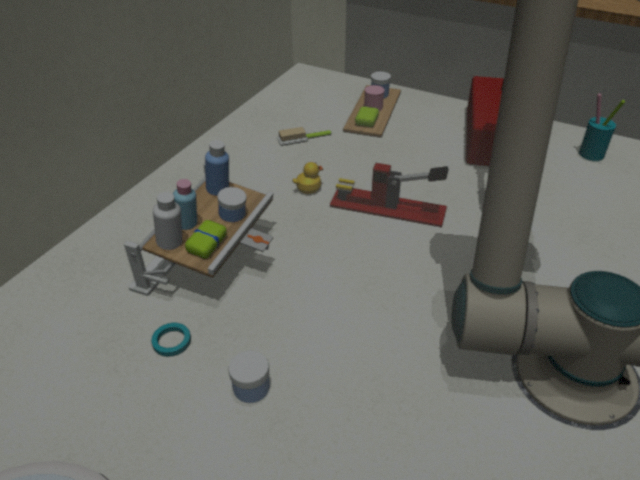

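Create h.py:
```python
import numpy as np,cv2
def ray(d,uv,T=None):
    T=d["T"] if T is None else T
    K=d["camera_matrix"];v=T[:3,:3]@np.linalg.solve(K,[uv[0],uv[1],1.]);return T[:3,3],v/np.linalg.norm(v)
def plane(d,uv,z,T=None):
    o,v=ray(d,uv,T);return o+v*(z-o[2])/v[2]
def tri(a,b):
    A=np.zeros((3,3));y=np.zeros(3)
    for o,v in(a,b):
        P=np.eye(3)-np.outer(v,v);A+=P;y+=P@o
    return np.linalg.solve(A,y)
def blobs(img,lo,hi,roi,mn=15):
    x0,y0,x1,y1=roi
    m=cv2.inRange(cv2.cvtColor(img[y0:y1,x0:x1],cv2.COLOR_RGB2HSV),np.array(lo),np.array(hi))
    n,l,s,c=cv2.connectedComponentsWithStats(m)
    return [(s[i,4],c[i]+[x0,y0],s[i,:4]+[x0,y0,0,0]) for i in range(1,n) if s[i,4]>=mn],m
```

Run:
```python
from h import *
S=dict(np.load("scene0.npz"));D=dict(np.load("side0.npz"))
R={"yellow":([20,120,100],[35,255,255]),"black":([0,0,0],[180,255,45]),"orange":([3,130,150],[16,255,255]),"red":([0,150,60],[5,255,255])}
for k,(lo,hi) in R.items():
    for n,d,roi in(("scene",S,(170,145,300,300)),("side",D,(230,140,455,270))):
        for b in blobs(d["img"],lo,hi,roi)[0]: print(k,n,b[0],np.round(b[1],1),b[2])
a=cv2.resize(S["img"][140:300,190:310],None,fx=3.3,fy=3.3,interpolation=2);b=cv2.resize(D["img"][150:260,240:460],None,fx=1.8,fy=1.8)
c=cv2.resize(D["img"][130:300,120:285],None,fx=2.4,fy=2.4)
o=np.zeros((600,800,3),np.uint8);o[:528,:396]=a;o[:198,400:796]=b;o[192:,400:796]=c[:408];cv2.imwrite("pics/z1.png",o[:,:,::-1])
```

```text
yellow scene 42 [214.  216.7] [208 213  13   8]
yellow scene 40 [220.4 220.5] [215 217  12   8]
yellow scene 92 [182.2 226.6] [174 223  16  10]
yellow scene 68 [191.2 239.2] [187 234   9  13]
yellow side 109 [310.7 167.5] [304 163  14  10]
yellow side 201 [306.4 180.3] [293 173  27  15]
yellow side 24 [346.  180.5] [340 179  13   4]
yellow side 28 [343.5 186.3] [337 185  14   4]
black scene 305 [212.3 151.2] [182 145  49  19]
black scene 217 [243.2 150.2] [234 145  27  17]
black scene 170 [273.8 162. ] [265 155  18  16]
black scene 372 [246.5 197.8] [233 184  25  31]
black scene 107 [219.1 229.2] [213 223  14  12]
black side 110 [437.6 173.7] [429 168  18  12]
black side 55 [379.9 177.2] [374 173  12  10]
orange scene 56 [267.9 278.4] [262 275  14   7]
red scene 76 [239.6 183.9] [232 180  16   9]
red scene 891 [253.3 214. ] [203 189  89  54]
red scene 94 [232.6 217.2] [226 212  17  12]
```

View pics/z1.png

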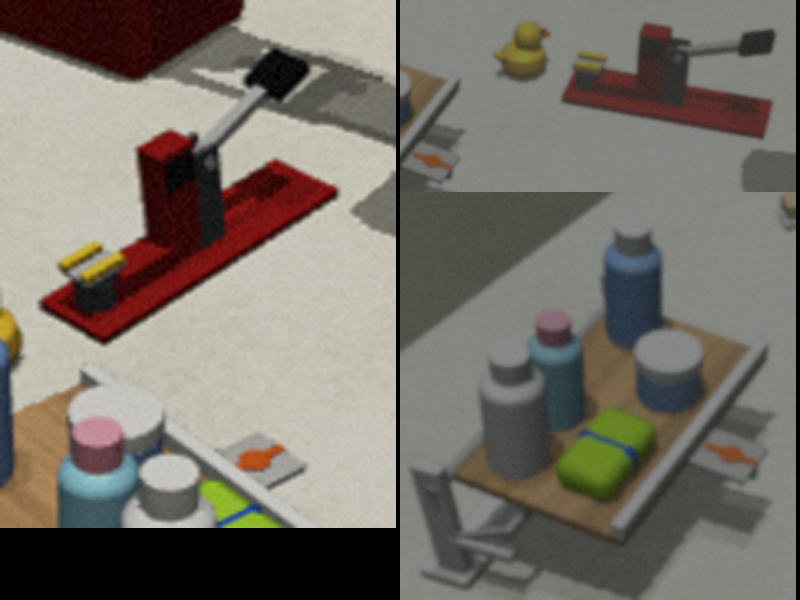

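Run:
```python
from h import *
S=dict(np.load("scene0.npz"));D=dict(np.load("side0.npz"))
r=lambda d,u:ray(d,u)
p=lambda *a:print(*[np.round(x,4) if not isinstance(x,str) else x for x in a])
bs=blobs(D["img"],[3,70,90],[18,255,255],(235,225,285,255))[0];p(str([(b[0],b[1]) for b in bs]))
o=max(bs,key=lambda b:b[0])[1]
os=np.array([267.9,278.4])
p("dot",tri(r(S,os),r(D,o)),plane(S,os,.083),plane(D,o,.083))
c1=plane(D,(272,196),.085);c2=plane(D,(213.7,268.7),.085);v=c1-c2;p("bar",c1,c2,np.hypot(*v[:2]),"rackyaw",np.arctan2(v[1],v[0])+np.pi/2, np.arctan2(v[1],v[0])-np.pi/2)
s=(217.2,218.6);q=(344.8,183.4)
sad=tri(r(S,s),r(D,q));p("sad",sad,plane(S,s,.053),plane(D,q,.053))
a,b=(273.8,162),(437.6,173.7)
pad=tri(r(S,a),r(D,b));p("pad",pad,plane(S,a,.128),plane(D,b,.128))
v=sad-pad;p("len",np.hypot(*v[:2]),"yaw",np.arctan2(v[1],v[0]))
# base corners scene z=.01
q=[(42,300),(102,334),(338,190),(275,163)];P=[plane(S,np.array(x)/3.3+[190,140],.01) for x in q];p(str(np.round(P,3)))
# bystanders
for n,d,lo,hi,roi,z in(("ring",S,[80,120,50],[100,255,255],(300,360,360,410),.008),("ring",D,[75,80,30],[100,255,255],(140,310,200,360),.008),("duck",D,[20,120,80],[35,255,255],(285,155,330,200),.035)):
    b=max(blobs(d["img"],lo,hi,roi)[0],key=lambda b:b[0]);p(n,plane(d,b[1],z))
p("jar",plane(S,(407,324),.067),plane(D,(249,367),.067))
```

```text
[(np.int32(22), array([236.59090909, 227.        ])), (np.int32(95), array([257.8       , 238.98947368]))]
dot [0.6736 0.0315 0.0853] [0.6721 0.0287 0.083 ] [0.675 0.03  0.083]
bar [ 0.7284 -0.1141  0.085 ] [0.7024 0.1516 0.085 ] 0.267 rackyaw 0.0978 -3.0438
sad [ 0.6215 -0.2842  0.0506] [ 0.6227 -0.282   0.053 ] [ 0.6197 -0.2801  0.053 ]
pad [ 0.401  -0.3248  0.1261] [ 0.4021 -0.3239  0.128 ] [ 0.3999 -0.3201  0.128 ]
len 0.2242 yaw 0.1823
[[ 0.656 -0.312  0.01 ]
 [ 0.641 -0.241  0.01 ]
 [ 0.366 -0.289  0.01 ]
 [ 0.384 -0.362  0.01 ]]
ring [0.7151 0.2921 0.008 ]
ring [0.7156 0.2923 0.008 ]
duck [ 0.7254 -0.2809  0.035 ]
jar [0.5204 0.31   0.067 ] [0.5124 0.3119 0.067 ]
```

Create go.py:
```python
import sys,numpy as np
from rig import readout
from scipy.spatial.transform import Rotation as R
s=readout.get_state();w,x,y,z=s["ee_rot"];M=R.from_quat([x,y,z,w]).as_matrix()
yaw=np.arctan2(M[1,0],M[0,0])
print("t",s["clock"],"pos",np.round(s["position"],4),"yaw",round(yaw,4),"tilt",np.round(M[:2,2],4),"F",np.round(s["contact_force"],1),"w",s["width"])
if len(sys.argv)>3:
    t=np.array([float(a) for a in sys.argv[1:4]]);ty=float(sys.argv[4]) if len(sys.argv)>4 else yaw
    d=t-s["position"];c,q=np.cos(ty),np.sin(ty)
    print("turn",round(-(ty-yaw),4),"then dx dy dz",np.round([d[0]*c+d[1]*q,d[0]*q-d[1]*c,-d[2]],4))
```

```text
(no output)
```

Emit:
hand_motion(
  moves=[
    [0, 0, 0, 0.093],
    [0, 0, 0, 0.093],
    [0, 0, 0, 0.093],
    [0.03, -0.016, 0, 0],
    [0.03, -0.016, 0, 0],
  ],
  aperture=0.085,
)

```text
clock: 0.57
position: [0.3079, -0.4734, 0.2528]
ee_rot: [-0.0, 0.996, 0.088, -0.0]
contact_force: [1.0, -0.1, 0.6]
width: 0.0849
gripper_force: 0.0
```

Emit:
hand_motion(
  moves=[
    [0.03, -0.016, 0, 0],
    [0.03, -0.016, 0, 0],
    [0.03, -0.016, 0, 0],
    [0.03, -0.016, 0, 0],
    [0.03, -0.016, 0, 0],
  ],
)

```text
clock: 0.98
position: [0.4426, -0.3661, 0.2531]
ee_rot: [-0.0, 0.996, 0.09, -0.0]
contact_force: [0.7, -0.8, -0.3]
width: 0.0855
gripper_force: 0.0
```

Emit:
hand_motion(
  moves=[
    [0.03, -0.016, 0, 0],
    [0.03, -0.016, 0, 0],
    [0.03, -0.016, 0, 0],
    [0, 0, 0, 0],
    [0, 0, 0, 0],
  ],
)

```text
clock: 1.4
position: [0.5225, -0.3026, 0.2527]
ee_rot: [-0.0, 0.996, 0.092, -0.0]
contact_force: [0.1, -0.8, -0.1]
width: 0.085
gripper_force: 0.0
```

```bash
python3 go.py 0.5325 -0.298 0.2 0.18
```

```text
t 1.4 pos [ 0.5225 -0.3026  0.2527] yaw 0.1842 tilt [-0.001   0.0004] F [ 0.1 -0.8 -0.1] w 0.08496536470456875
turn 0.0042 then dx dy dz [ 0.0107 -0.0027  0.0527]
```

Emit:
hand_motion(
  moves=[
    [0.0107, -0.0027, 0.0, 0],
    [0, 0, 0, 0],
    [0, 0, 0, 0],
  ],
  quiet=true,
)

```text
ok
```

```bash
python3 go.py
```

Run:
```python
from rig import readout, optics
from h import *
from scipy.spatial.transform import Rotation as R
s=readout.get_state();d=optics.get_image("wrist");np.savez("w1.npz",**d);cv2.imwrite("pics/w1.png",d["img"][:,:,::-1])
w,x,y,z=s["ee_rot"];T=np.eye(4);T[:3,:3]=R.from_quat([x,y,z,w]).as_matrix();T[:3,3]=s["position"];T=T@d["hand_eye"];np.save("w1T.npy",T)
for k,lo,hi in(("red",[0,120,40],[8,255,255]),("yellow",[20,110,80],[35,255,255])):
    for b in blobs(d["img"],lo,hi,(0,0,640,480),80)[0]: print(k,b[0],b[1],b[2])
```

```text
t 1.65 pos [ 0.5313 -0.3     0.2532] yaw 0.1801 tilt [-0.0004 -0.0001] F [-0.6 -0.1 -0.3] w 0.08493769123221569
red 15299 [321.82972743 204.20981764] [278  74  85 268]
red 1147 [607.34088928 360.9206626 ] [538 345 102  48]
red 744 [546.94758065 462.02688172] [533 437  37  43]
yellow 855 [339.01052632   8.39766082] [311   0  55  22]
yellow 602 [304.56810631 103.53820598] [298  79  13  51]
yellow 600 [335.5 103.5] [330  79  12  50]
```

View pics/w1.png

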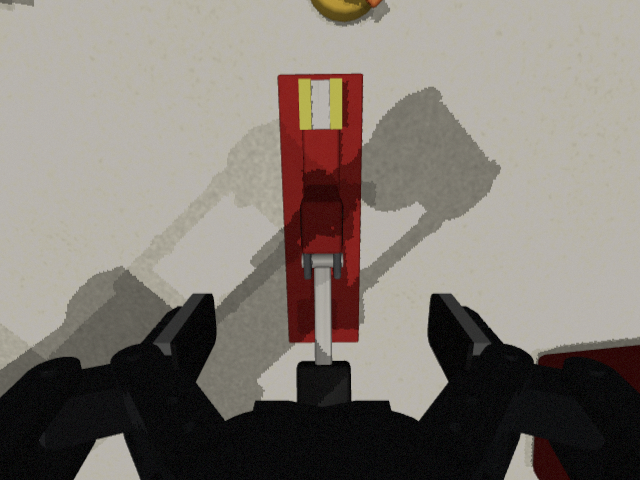

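Run:
```python
from h import *
d=dict(np.load("w1.npz"));T=np.load("w1T.npy")
s=plane(d,(320,103.5),.053,T);p=plane(d,(324,381),.132,T)
v=s-p;print(s,p,np.hypot(*v[:2]),np.arctan2(v[1],v[0]))
a=plane(d,(322.5,200),.12,T);b=plane(d,(322.5,253),.12,T);print(a,b,(a+b)/2)
e=plane(d,(320.5,76),.01,T);f=plane(d,(324,341),.01,T);v=e-f;print(e,f,np.hypot(*v[:2]),np.arctan2(v[1],v[0]))
```

```text
[ 0.62247484 -0.28248158  0.053     ] [ 0.41533454 -0.32370245  0.132     ] 0.21120195743915687 0.19643358748822182
[ 0.55466662 -0.29692704  0.12      ] [ 0.51559668 -0.30410563  0.12      ] [ 0.53513165 -0.30051634  0.12      ]
[ 0.64920765 -0.27789253  0.01      ] [ 0.37468732 -0.33196587  0.01      ] 0.27979517011445104 0.19448416595837606
```

Emit:
hand_motion(
  moves=[
    [0.0026, 0, 0.02, -0.012],
    [0, 0, 0.035, 0],
    [0, 0, 0.035, 0],
    [0, 0, 0.035, 0],
    [0, 0, 0.03, 0],
  ],
)

```text
clock: 2.12
position: [0.5327, -0.2993, 0.0965]
ee_rot: [-0.0, 0.995, 0.096, -0.0]
contact_force: [-0.0, 0.2, 0.6]
width: 0.0852
gripper_force: 0.0
```

Emit:
hand_motion(
  moves=[
    [0, 0, 0.005, 0],
    [0, 0, 0, 0],
    [0, 0, 0, 0],
  ],
)

```text
clock: 2.37
position: [0.5346, -0.3, 0.0945]
ee_rot: [0.001, 0.995, 0.096, 0.001]
contact_force: [0.2, -0.6, 0.0]
width: 0.0855
gripper_force: 0.0
```

```bash
python3 go.py .534 -.2998 .093 .192
```

```text
t 2.3667 pos [ 0.5346 -0.3     0.0945] yaw 0.192 tilt [ 0.0014 -0.0012] F [ 0.2 -0.6  0. ] w 0.08549492063940407
turn 0.0 then dx dy dz [-0.0006 -0.0003  0.0015]
```

Emit:
hand_motion(
  moves=[
    [0, 0, 0, 0],
    [0, 0, 0, 0],
    [0, 0, 0, 0],
    [0, 0, 0, 0],
    [0, 0, 0, 0],
  ],
  aperture=0.0,
  squeeze=80,
)

```text
clock: 2.78
position: [0.5347, -0.2993, 0.0946]
ee_rot: [0.001, 0.995, 0.096, 0.001]
contact_force: [-0.0, -0.5, -0.3]
width: 0.0289
gripper_force: 80.5
```

Emit:
hand_motion(
  moves=[
    [0, 0, 0, 0],
    [0, 0, 0, 0],
    [0, 0, -0.015, 0],
    [0, 0, -0.02, 0],
    [0, 0, 0, 0],
  ],
)

```text
clock: 3.2
position: [0.5351, -0.2995, 0.1301]
ee_rot: [0.001, 0.995, 0.096, 0.001]
contact_force: [2.1, -0.7, -5.9]
width: 0.0292
gripper_force: 80.8
```

```bash
python3 go.py .463 .010 .125 .098
```

```text
t 3.2 pos [ 0.5351 -0.2995  0.1301] yaw 0.1929 tilt [ 0.003 -0.002] F [ 2.1 -0.7 -5.9] w 0.029238792428915257
turn 0.0949 then dx dy dz [-0.0415 -0.315   0.0051]
```

Emit:
hand_motion(
  moves=[
    [0, 0, 0, 0.048],
    [0, 0, 0, 0.047],
    [-0.004, -0.02, 0, 0],
    [-0.004, -0.029, 0, 0],
    [-0.004, -0.029, 0, 0],
  ],
)

```text
clock: 3.62
position: [0.5133, -0.2216, 0.126]
ee_rot: [-0.001, 0.999, 0.048, -0.001]
contact_force: [-0.3, 0.4, -7.1]
width: 0.0289
gripper_force: 81.1
```

Emit:
hand_motion(
  moves=[
    [-0.004, -0.03, 0, 0],
    [-0.004, -0.03, 0, 0],
    [-0.004, -0.03, 0, 0],
    [-0.004, -0.03, 0, 0],
    [-0.004, -0.03, 0, 0],
  ],
)

```text
clock: 4.03
position: [0.4783, -0.0734, 0.1266]
ee_rot: [-0.001, 0.999, 0.049, -0.001]
contact_force: [0.4, 1.0, -6.6]
width: 0.0296
gripper_force: 81.1
```

Emit:
hand_motion(
  moves=[
    [-0.004, -0.03, 0, 0],
    [-0.004, -0.03, 0, 0],
    [-0.003, -0.02, 0, 0],
    [0, 0, 0, 0],
    [0, 0, 0, 0],
  ],
)

```text
clock: 4.45
position: [0.4597, 0.0046, 0.1269]
ee_rot: [-0.0, 0.999, 0.05, -0.001]
contact_force: [0.2, -0.3, -6.9]
width: 0.0293
gripper_force: 82.0
```

```bash
python3 go.py .463 .010 .125 .098;  python3 - <<'E'
from rig import readout, optics
import numpy as np,cv2
for n in("scene","side"):
    d=optics.get_image(n);cv2.imwrite(f"pics/{n}2.png",d["img"][:,:,::-1]);np.savez(f"{n}2.npz",**d)
from scipy.spatial.transform import Rotation as R
s=readout.get_state();d=optics.get_image("wrist");np.savez("w2.npz",**d);cv2.imwrite("pics/w2.png",d["img"][:,:,::-1])
w,x,y,z=s["ee_rot"];T=np.eye(4);T[:3,:3]=R.from_quat([x,y,z,w]).as_matrix();T[:3,3]=s["position"];T=T@d["hand_eye"];np.save("w2T.npy",T)
E
```

```text
t 4.45 pos [0.4597 0.0046 0.1269] yaw 0.1006 tilt [-0.0026  0.    ] F [ 0.2 -0.3 -6.9] w 0.029291216987684467
turn 0.0026 then dx dy dz [ 0.0038 -0.0051  0.0019]
```

View pics/w2.png

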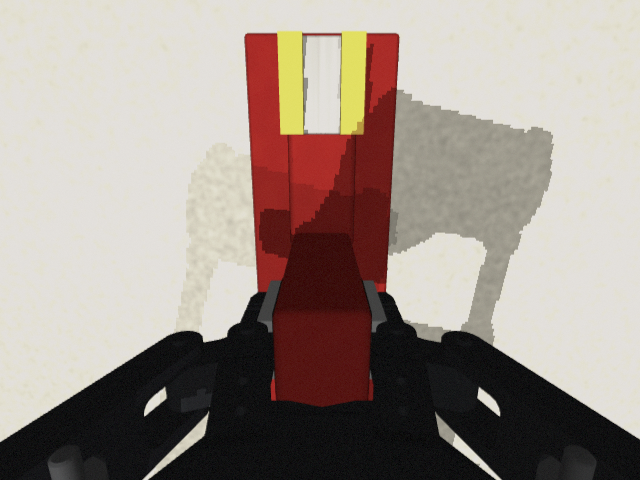

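Run:
```python
from h import *
d=dict(np.load("w2.npz"));T=np.load("w2T.npy")
s=plane(d,(322,84),.085,T);print("sad",s); P=np.array([.4597,.0046]);c,q=np.cos(.1006),np.sin(.1006);v=s[:2]-P;print("fwd",v@[c,q],"left",v@[-q,c])
S=dict(np.load("scene0.npz"))
a=plane(S,(215.8,252),.085);b=plane(S,(299,316),.085);v=a-b;print(a,b,np.hypot(*v[:2]),np.arctan2(v[1],v[0])+np.pi/2)
S2=dict(np.load("scene2.npz"));cv2.imwrite("pics/z2.png",cv2.resize(S2["img"][230:420,130:330],None,fx=3,fy=3,interpolation=2)[:,:,::-1])
```

```text
sad [0.55016617 0.01119714 0.085     ]
fwd 0.09067133636279522 left -0.0025217639222169857
[ 0.71559309 -0.12415424  0.085     ] [0.68973818 0.1654687  0.085     ] 0.2907746952982946 0.08903491227972493
```

View pics/z2.png

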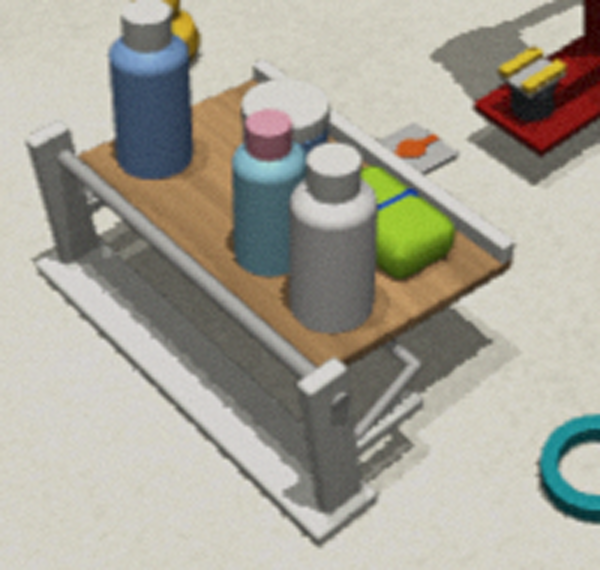

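Emit:
hand_motion(
  moves=[
    [0.022, -0.004, 0, 0.005],
    [0.022, -0.004, 0, 0],
    [0, 0, 0.015, 0],
    [0, 0, 0.012, 0],
    [0, 0, 0, 0],
  ],
)

```text
clock: 5.02
position: [0.5028, 0.0148, 0.0988]
ee_rot: [-0.0, 0.999, 0.046, -0.003]
contact_force: [-1.8, -0.1, -6.4]
width: 0.0292
gripper_force: 82.0
```

```bash
python3 go.py .543 .0204 .098 .095
```

```text
t 5.0167 pos [0.5028 0.0148 0.0988] yaw 0.0914 tilt [-0.0058  0.0003] F [-1.8 -0.1 -6.4] w 0.029171500321459026
turn -0.0036 then dx dy dz [ 0.0405 -0.0018  0.0008]
```

Emit:
hand_motion(
  moves=[
    [0.015, -0.001, 0, -0.003],
    [0.015, -0.001, 0, 0],
    [0.015, 0, 0, 0],
    [0.014, 0, 0, 0],
    [0, 0, 0, 0],
  ],
)

```text
clock: 5.43
position: [0.5674, 0.0221, 0.1019]
ee_rot: [0.0, 0.999, 0.047, 0.003]
contact_force: [1.7, 0.1, -6.0]
width: 0.0297
gripper_force: 82.1
```

```bash
python3 go.py .5827 .0243 .098 .095
```

Create wr.py:
```python
import sys
from rig import readout, optics
from h import *
from scipy.spatial.transform import Rotation as R
n=sys.argv[1]
s=readout.get_state();d=optics.get_image("wrist");np.savez(n+".npz",**d);cv2.imwrite(f"pics/{n}.png",d["img"][:,:,::-1])
w,x,y,z=s["ee_rot"];T=np.eye(4);T[:3,:3]=R.from_quat([x,y,z,w]).as_matrix();T[:3,3]=s["position"];T=T@d["hand_eye"];np.save(n+"T.npy",T)
for k,lo,hi in(("orange",[3,130,120],[16,255,255]),("yellow",[20,110,80],[35,255,255])):
    for b in blobs(d["img"],lo,hi,(0,0,640,480),40)[0]: print(k,b[0],b[1],b[2], plane(d,b[1],.083 if k=="orange" else .056,T))
```

```bash
python3 wr.py w3
```

```text
t 5.4333 pos [0.5674 0.0221 0.1019] yaw 0.0945 tilt [ 0.0065 -0.0004] F [ 1.7  0.1 -6. ] w 0.02966982648530025
turn -0.0005 then dx dy dz [ 0.0154 -0.0007  0.0039]
orange 3611 [326.36831903  34.25754639] [295   0  64  93] [0.67006515 0.0296653  0.083     ]
yellow 996 [291.3875502  113.00803213] [279  93  25  42] [0.64425098 0.04213346 0.056     ]
yellow 1003 [351.69391825 112.4217348 ] [340  92  25  43] [0.64700843 0.01587431 0.056     ]
```

View pics/w3.png

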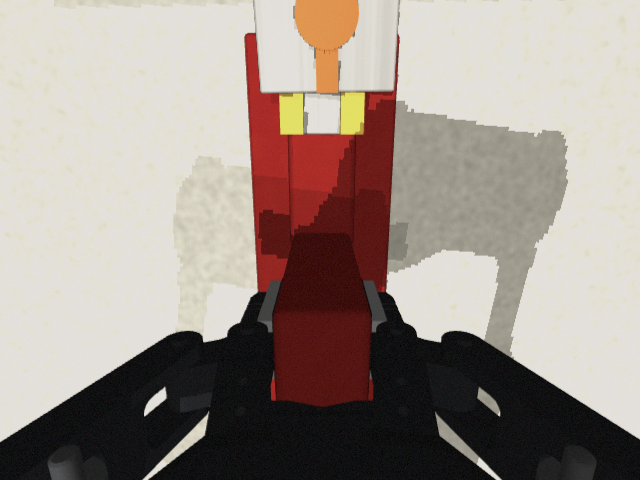

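Run:
```python
from h import *
d=dict(np.load("w3.npz"));T=np.load("w3T.npy")
c,q=np.cos(.0945),np.sin(.0945);P=np.array([.5674,.0221])
for n,u,z in(("dot",(327,18),.083),("stripe",(327,75),.08),("sad",(322,84),.06)):
    s=plane(d,u,z,T);v=s[:2]-P;print(n,s,"fwd",v@[c,q],"left",v@[-q,c])
```

```text
dot [0.67508492 0.02994529 0.083     ] fwd 0.10794472394483613 left -0.0023508018701587758
stripe [0.65750827 0.02814695 0.08      ] fwd 0.09027681036506846 left -0.0024825951164582217
sad [0.65678378 0.02987706 0.06      ] fwd 0.08971880208934657 left -0.00069184264529136
```

Emit:
hand_motion(
  moves=[
    [0, 0.0017, 0.003, 0],
    [0.009, 0, 0, 0],
    [0.009, 0, 0, 0],
    [0, 0, 0, 0],
    [0, 0, 0, 0],
  ],
)

```text
clock: 5.9
position: [0.5819, 0.023, 0.0985]
ee_rot: [0.0, 0.999, 0.048, 0.001]
contact_force: [-1.3, -0.3, -7.0]
width: 0.0293
gripper_force: 82.1
```

```bash
python3 go.py
```

```text
t 5.9 pos [0.5819 0.023  0.0985] yaw 0.0958 tilt [ 0.0011 -0.0002] F [-1.3 -0.3 -7. ] w 0.029275570102738853
```

Emit:
hand_motion(
  moves=[
    [0, 0, 0.002, 0],
    [0, 0, 0, 0],
  ],
)

```text
clock: 6.07
position: [0.5801, 0.0232, 0.0958]
ee_rot: [-0.0, 0.999, 0.048, -0.001]
contact_force: [-0.6, -0.7, -6.9]
width: 0.0291
gripper_force: 82.1
```

Emit:
hand_motion(
  moves=[
    [0, 0, 0.002, 0],
    [0, 0, 0, 0],
  ],
)

```text
clock: 6.23
position: [0.5807, 0.0232, 0.0946]
ee_rot: [0.0, 0.999, 0.048, 0.0]
contact_force: [-0.0, -0.1, -4.8]
width: 0.0293
gripper_force: 82.3
```

```bash
python3 go.py
```

```text
t 6.2333 pos [0.5807 0.0232 0.0946] yaw 0.0959 tilt [ 0.     -0.0001] F [-0.  -0.1 -4.8] w 0.02930848457196544
```

Emit:
hand_motion(
  moves=[
    [0, 0, 0.0015, 0],
    [0, 0, 0, 0],
    [0, 0, 0, 0],
  ],
)

```text
clock: 6.48
position: [0.5806, 0.0232, 0.0945]
ee_rot: [0.0, 0.999, 0.048, 0.0]
contact_force: [-3.5, 0.5, 6.2]
width: 0.0288
gripper_force: 83.8
```

```bash
python3 go.py; python3 wr.py w4
```

Run:
```python
from h import *
d=dict(np.load("w4.npz"));m=cv2.inRange(cv2.cvtColor(d["img"],cv2.COLOR_RGB2HSV),(3,130,120),(16,255,255))
ys=np.where(m.any(1))[0]
for r in range(ys[0],ys[-1]+1,6):
    x=np.where(m[r])[0];print(r,x[0],x[-1])
```

```text
t 6.4833 pos [0.5806 0.0232 0.0945] yaw 0.0959 tilt [ 0.0006 -0.0002] F [-3.5  0.5  6.2] w 0.028815971745286547
orange 5174 [326.51720139  57.6236954 ] [294   0  66 129] [0.67437038 0.03008821 0.083     ]
yellow 135 [350.97777778 131.44444444] [340 129  23   6] [0.65194113 0.01708028 0.056     ]
yellow 118 [291.69491525 131.97457627] [280 130  24   5] [0.64930319 0.04201332 0.056     ]
0 314 338
6 314 338
12 314 338
18 310 343
24 303 350
30 299 354
36 296 357
42 295 358
48 294 359
54 294 359
60 295 358
66 297 355
72 300 352
78 306 347
84 314 339
90 316 338
96 316 338
102 316 338
108 316 338
114 316 338
120 316 338
126 317 338Traceback (most recent call last):
  File "<stdin>", line 5, in <module>
IndexError: index 0 is out of bounds for axis 0 with size 0
```

Run:
```python
from h import *
d=dict(np.load("w4.npz"));T=np.load("w4T.npy")
c,q=np.cos(.0959),np.sin(.0959);P=np.array([.5806,.0232])
for n,u,z in(("dot",(326.5,51),.083),("cheekend",(321.3,134.5),.053)):
    s=plane(d,u,z,T);v=s[:2]-P;print(n,s,"fwd",v@[c,q],"left",v@[-q,c])
```

```text
dot [0.67636177 0.03029488 0.083     ] fwd 0.096001110694775 left -0.002107205148007229
cheekend [0.64947058 0.02945099 0.053     ] fwd 0.06915267762260191 left -0.00037229989042347864
```

Emit:
hand_motion(
  moves=[
    [0, 0, -0.004, 0],
    [0.003, 0.001, 0, 0],
    [0.003, 0.001, 0, 0],
    [0, 0, 0, 0],
    [0, 0, 0.002, 0],
  ],
)

```text
clock: 6.95
position: [0.5877, 0.0216, 0.0946]
ee_rot: [0.0, 0.999, 0.048, 0.0]
contact_force: [0.9, 0.8, -6.5]
width: 0.029
gripper_force: 82.2
```

Emit:
hand_motion(
  moves=[
    [0, 0, 0.0015, 0],
    [0, 0, 0, 0],
    [0, 0, 0, 0],
  ],
)

```text
clock: 7.2
position: [0.5877, 0.0216, 0.0945]
ee_rot: [0.0, 0.999, 0.048, 0.001]
contact_force: [-2.1, -0.1, 4.4]
width: 0.0289
gripper_force: 83.6
```

```bash
python3 go.py; python3 wr.py w5
```

Run:
```python
from h import *
d=dict(np.load("w5.npz"));T=np.load("w5T.npy");m=cv2.inRange(cv2.cvtColor(d["img"],cv2.COLOR_RGB2HSV),(3,130,120),(16,255,255))
w=m.sum(1)/255;r=np.where(w>50)[0];print(r[0],r[-1]);row=(r[0]+r[-1])/2
print(plane(d,(np.where(m[int(row)])[0].mean(),row),.083,T),np.where(m[int(row)])[0].mean(), row)
```

```text
t 7.2 pos [0.5877 0.0216 0.0945] yaw 0.0958 tilt [ 0.0018 -0.0003] F [-2.1 -0.1  4.4] w 0.02886531870224787
orange 5538 [319.44456482  72.91422896] [287   0  66 151] [0.67656783 0.03038308 0.083     ]
50 94
[0.67683575 0.03055892 0.083     ] 319.0 72.0
```

Emit:
hand_motion(
  moves=[
    [0, 0, 0, 0],
    [0, 0, 0, 0],
    [0, 0, 0, 0],
    [0, 0, 0, 0],
    [0, 0, 0, 0],
  ],
  aperture=0.085,
)

```text
clock: 7.67
position: [0.5871, 0.0217, 0.0931]
ee_rot: [0.0, 0.999, 0.048, -0.0]
contact_force: [-0.6, 0.2, -0.5]
width: 0.0846
gripper_force: 0.0
```

Emit:
hand_motion(
  moves=[
    [0, 0, -0.02, 0],
    [0, 0, -0.035, 0],
    [0, 0, -0.035, 0],
    [0, 0, -0.02, 0],
    [0, 0, 0, 0],
  ],
)

```text
clock: 8.08
position: [0.5902, 0.0216, 0.2087]
ee_rot: [0.001, 0.999, 0.048, 0.005]
contact_force: [-0.0, 0.2, 0.3]
width: 0.085
gripper_force: 0.0
```

```bash
python3 wr.py w6
```

```text
orange 1524 [319.63582677 106.64435696] [303  66  34  82] [0.67688704 0.03044958 0.083     ]
```

Emit:
hand_motion(
  moves=[
    [-0.034, 0, 0, 0],
    [-0.034, 0, 0, 0],
    [-0.034, 0, 0, 0],
    [-0.033, 0, 0, 0],
    [0, 0, 0, 0],
  ],
  aperture=0.0,
  squeeze=60,
)

```text
clock: 8.55
position: [0.4439, 0.0094, 0.2008]
ee_rot: [-0.001, 0.999, 0.048, -0.006]
contact_force: [-0.2, 1.1, -0.0]
width: 0.0251
gripper_force: 0.0
```

```bash
python3 go.py .4544 .0087 .157 .0958
```

```text
t 8.55 pos [0.4439 0.0094 0.2008] yaw 0.0956 tilt [-0.0117  0.0008] F [-0.2  1.1 -0. ] w 0.025134447440313436
turn -0.0002 then dx dy dz [0.0104 0.0017 0.0438]
```

View pics/w6.png

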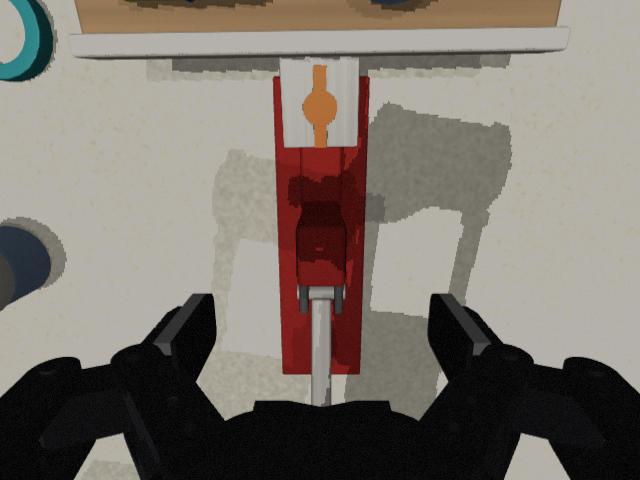

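Emit:
hand_motion(
  moves=[
    [0, 0, 0, 0],
    [0, 0, 0, 0],
    [0, 0, 0, 0],
  ],
  quiet=true,
)

```text
ok
```

```bash
python3 go.py .4544 .0087 .157 .0958
```

```text
t 8.8 pos [0.4538 0.0088 0.2029] yaw 0.0958 tilt [ 0.0003 -0.    ] F [ 0.3  0.1 -0.1] w -0.00013079545801961953
turn 0.0 then dx dy dz [0.0005 0.0001 0.0459]
```

Emit:
hand_motion(
  moves=[
    [0, 0, 0.025, 0],
    [0, 0, 0.02, 0],
    [-0.001, 0, 0.01, 0],
    [-0.001, 0, 0.01, 0],
    [0, 0, 0, 0],
  ],
)

```text
clock: 9.22
position: [0.4507, 0.0087, 0.1363]
ee_rot: [-0.0, 0.999, 0.048, -0.002]
contact_force: [-0.4, 0.1, 2.4]
width: 0.0003
gripper_force: 0.9
```

Emit:
hand_motion(
  moves=[
    [-0.001, 0, 0.01, 0],
    [-0.001, 0, 0.01, 0],
    [-0.001, 0, 0.01, 0],
    [-0.001, 0, 0.007, 0],
    [0, 0, 0, 0],
  ],
)

```text
clock: 9.63
position: [0.4498, 0.0083, 0.102]
ee_rot: [0.0, 0.999, 0.048, 0.002]
contact_force: [-0.0, 1.0, 8.5]
width: -0.0
gripper_force: 4.0
```

```bash
python3 go.py
```

```text
t 9.6333 pos [0.4498 0.0083 0.102 ] yaw 0.0956 tilt [0.0047 0.    ] F [-0.   1.   8.5] w -2.9769796562566103e-05
```

Emit:
hand_motion(
  moves=[
    [0, 0, 0.004, 0],
    [0, 0, 0.003, 0],
    [0, 0, 0, 0],
    [0, 0, 0, 0],
  ],
)

```text
clock: 9.97
position: [0.4504, 0.0083, 0.0976]
ee_rot: [0.0, 0.999, 0.048, 0.003]
contact_force: [-3.7, 1.3, 22.3]
width: 0.0001
gripper_force: 11.3
```

Emit:
hand_motion(
  moves=[
    [0, 0, 0.003, 0],
    [0, 0, 0, 0],
    [0, 0, 0, 0],
    [0, 0, 0, 0],
  ],
)

```text
clock: 10.3
position: [0.4505, 0.0083, 0.0964]
ee_rot: [0.0, 0.999, 0.048, 0.004]
contact_force: [-7.2, 1.8, 36.9]
width: -0.0001
gripper_force: 19.1
```

```bash
python3 - <<'E'
from rig import optics
from h import *
d=optics.get_image("side");D=d;S=optics.get_image("scene")
a=cv2.resize(d["img"][120:310,120:400],None,fx=1.4,fy=1.4*1.5);b=cv2.resize(S["img"][140:370,140:360],None,fx=1.8,fy=1.8)
o=np.zeros((420,800,3),np.uint8);o[:min(420,a.shape[0]),:392]=a[:420,:392];o[:414,400:796]=b[:414,:396];cv2.imwrite("pics/p1.png",o[:,:,::-1])
o1=max(blobs(S["img"],[3,130,150],[16,255,255],(255,260,285,290))[0],key=lambda b:b[0])[1]
o2=max(blobs(D["img"],[3,70,90],[18,255,255],(235,215,285,255))[0],key=lambda b:b[0])[1]
print(o1,o2,tri(ray(S,o1),ray(D,o2)))
E
```

```text
[267.61643836 268.67123288] [257.94791667 229.40625   ] [0.67160266 0.03026181 0.11197449]
```

View pics/p1.png

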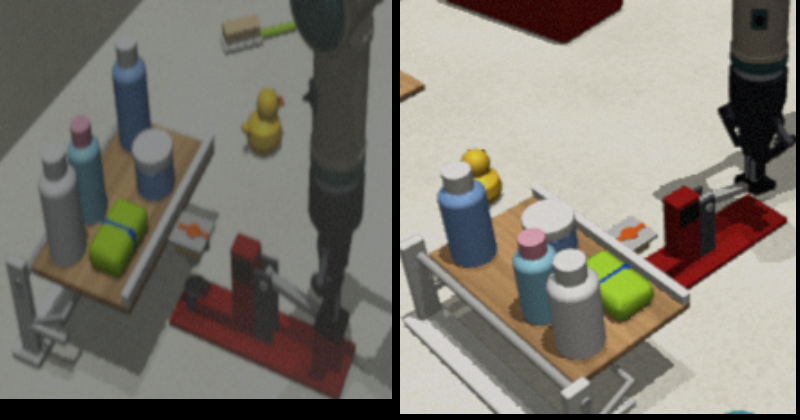

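Emit:
hand_motion(
  moves=[
    [0, 0, -0.01, 0],
    [0.001, 0, -0.015, 0],
    [0.001, 0, -0.015, 0],
    [0.001, 0, -0.015, 0],
    [0.001, 0, -0.015, 0],
  ],
)

```text
clock: 10.82
position: [0.4526, 0.0086, 0.1628]
ee_rot: [0.0, 0.999, 0.048, 0.001]
contact_force: [0.3, -0.8, -0.6]
width: 0.0
gripper_force: 0.0
```

Emit:
hand_motion(
  moves=[
    [0.001, 0, -0.01, 0],
    [0, 0, 0, 0],
    [0, 0, 0, 0],
    [0, 0, 0, 0],
    [0, 0, 0, 0],
  ],
)

```text
clock: 11.23
position: [0.4512, 0.0088, 0.1704]
ee_rot: [-0.0, 0.999, 0.048, -0.001]
contact_force: [0.3, 0.1, -0.2]
width: -0.0001
gripper_force: 0.0
```

```bash
python3 go.py
```

Run:
```python
from rig import optics
from h import *
D=optics.get_image("side");S=optics.get_image("scene")
o1=max(blobs(S["img"],[3,130,150],[16,255,255],(255,260,285,290))[0],key=lambda b:b[0])[1]
o2=max(blobs(D["img"],[3,70,90],[18,255,255],(240,228,275,255))[0],key=lambda b:b[0])[1]
print(o1,o2,tri(ray(S,o1),ray(D,o2)))
```

```bash
python3 wr.py w7
```

```text
t 11.2333 pos [0.4512 0.0088 0.1704] yaw 0.0958 tilt [-0.002   0.0002] F [ 0.3  0.1 -0.2] w -8.653665817963654e-05
[267.94736842 278.40350877] [257.73 238.94] [0.67365704 0.03168915 0.08550587]
```

Emit:
hand_motion(
  moves=[
    [0, 0, 0.015, 0],
    [-0.001, 0, 0.012, 0],
    [-0.001, 0, 0.012, 0],
    [-0.001, 0, 0.012, 0],
    [0, 0, 0.01, 0],
  ],
)

```text
clock: 11.8
position: [0.4474, 0.0083, 0.11]
ee_rot: [0.0, 0.999, 0.048, -0.001]
contact_force: [-3.8, -0.4, 10.2]
width: -0.0003
gripper_force: 4.9
```

Emit:
hand_motion(
  moves=[
    [0, 0, 0.009, 0],
    [0, 0, 0.005, 0],
    [0, 0, 0.002, 0],
    [0, 0, 0, 0],
    [0, 0, 0, 0],
  ],
)

```text
clock: 12.22
position: [0.4485, 0.0083, 0.0968]
ee_rot: [0.0, 0.999, 0.048, 0.0]
contact_force: [-6.6, -0.2, 26.1]
width: 0.0001
gripper_force: 13.4
```

Emit:
hand_motion(
  moves=[
    [0, 0, 0, 0],
    [0, 0, 0, 0],
    [0, 0, 0, 0],
    [0, 0, 0, 0],
    [0, 0, 0, 0],
  ],
)

```text
clock: 12.63
position: [0.4485, 0.0083, 0.0968]
ee_rot: [0.0, 0.999, 0.048, 0.0]
contact_force: [-7.1, 0.1, 25.3]
width: 0.0001
gripper_force: 13.2
```

Run:
```python
from rig import optics
from h import *
D=optics.get_image("side");S=optics.get_image("scene")
o1=max(blobs(S["img"],[3,130,150],[16,255,255],(255,260,285,290))[0],key=lambda b:b[0])[1]
o2=max(blobs(D["img"],[3,70,90],[18,255,255],(235,215,285,255))[0],key=lambda b:b[0])[1]
print(o1,o2,tri(ray(S,o1),ray(D,o2)))
cv2.imwrite("pics/p2.png",cv2.resize(D["img"][120:310,120:400],None,fx=2.7,fy=2.7)[:,:,::-1])
```

```text
[267.56521739 268.94202899] [257.76086957 229.57608696] [0.67194907 0.03051483 0.11155284]
```

View pics/p2.png

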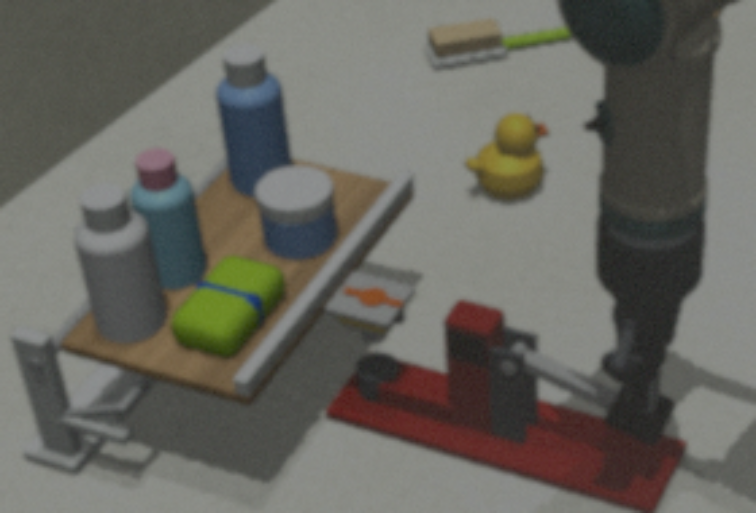

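```bash
python3 -c "
from rig import ticket
print(ticket.sign_off())"
```

```text
the job is handed in; nothing more can be done
None
```

I set the jack square under the lift point, did the trial lift and let the shelf come back down. I then pumped the handle to its stop again and handed the job in with the gripper still pressing it at about 25 N; the camera puts the lift point at about 93 mm, but hand-in returned no verdict.

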